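# Lock a cell cassette into a test nest with two push-locks

### The job

Take the flat cell cassette by its grip bar, put it fully down into the pocket of the test nest (lower it in, do not drop it), then press the black caps at the two ends of the nest down one after the other, each until it snaps through and stays down, so that both bolts hold the cassette. Press the caps gently and stop as soon as each has snapped, do not ram them against their stops, and leave everything else on the table where it lies.

Things in the scene. Friction and masses are not known exactly. Their poses are not given: they have to be found in the camera images.
- nest: the test nest, fixed on the table: aluminium base plate 100 (x) x 240 (y) x 10 mm with a pocket in the middle and, at each end (y +-87 mm), a grey housing 40 x 40 mm, 46 mm high, with a round black press cap on top. Origin: centre of its underside at table height; z up, y along its length
- pocket (a point): centre of the pocket's floor, 10 mm above the table, axes as the nest's. The pocket is 64 mm (x) by 134 mm (y); four steel side guides, flared at the top (at y +-42 mm, up to 35 mm above the table) and the two end housings bound it. A cassette fully down has its origin here; either way round will do
- cassette: the cell cassette, 0.25 kg, loose: a flat plate 60 (x) x 130 (y) x 12 mm, tan rim and black face, with a grey grip bar standing on its middle, 14 mm wide in x, 50 mm long in y, from 12 to 34 mm above its underside. Origin: centre of its underside, z up, y along its length
- lock_a (a joint): push-lock at the nest's +y end, in m: 0 = cap up, bolt in (open), 0.006 = cap on its rigid stop, bolt out (locked). Cap: round black disc 30 mm across, centred at x 0, y +87 mm of the nest; open, its top is 64 mm above the table, but set by hand: up to 6 mm higher or lower, not measured, differs per lock. More than 25 N on a cap damages it.
- lock_b (a joint): push-lock at the nest's -y end (cap at y -87 mm), else like lock_a. Both caps push back with 6 N at first, 12 N at the peak (1.5 mm down), fading to nothing 4.2 mm down; there the cap snaps by itself to the stop, 6 mm down, and stays. Let go earlier, it springs back up
- spare_plate: a flat spare cell plate, 60 x 130 x 6 mm, like the cassette but thinner and with no grip bar; lies beside the cassette, on its +x side. Origin: on its underside, about its middle. Not to be disturbed
- driver: a screwdriver with a black handle, about 170 mm long, lying beside the nest on the nest's +x side. Origin: on its underside, about its middle. Not to be disturbed
- socket: a plain steel bar, 18 mm thick, 60 mm long, lying beside the cassette on its -x side. Origin: on its underside, about its middle. Not to be disturbed
- tape_roll: a roll of clear tape, 64 mm across, 19 mm high, lying flat at the far side of the table. Origin: on its underside, about its middle. Not to be disturbed
- jar: a small closed jar, 52 mm across, 75 mm high, at the far side of the table. Origin: on its underside, about its middle. Not to be disturbed
- parts_tray: a low grey parts tray, 70 x 110 x 25 mm, at the far side of the table. Origin: on its underside, about its middle. Not to be disturbed
Mind the look-alikes: they are no part of the job. Leave any green or orange look-alike of the cassette alone.

How it is judged:
By the outcome, as a careful person would: the job done as asked, in the order asked, and still so for the second after the job is handed in, with the robot touching nothing.
It also fails if it takes over 58 s, if anything falls off the work surface, if the arm or the gripper's body presses on something with over 40 N, if the wrist force passes 120 N, or if a joint passes its speed limit or range.

### The arm

A 6-joint arm with a two-finger parallel gripper is mounted at the origin on the work surface. World frame = base frame: x ahead of the robot, y to its left, z up, the work surface at z = 0. Lengths are in m, angles in degrees, forces in N, time in s.
With the tool pointing down it reaches from about 0.35 to 0.925 m from the base axis. Payload 6.4 kg.
Tool frame: the origin (TCP) lies midway between the tips of the shut fingers; the grasp point (between the pads) lies 19 mm behind it; z points along the fingers, y is the direction in which the jaws open and shut (so a half turn about z gives the same grasp; the last joint's range is limited). The gripper opens to 94 mm and grips with 3 to 60 N. Pads are 16 mm wide; open, the fingers measure 119 mm over their backs; the gripper's body (75 mm by 177 mm) begins 78 mm behind the grasp point.
Start: joints at [-83.256, 14.043, 89.255, -0, 76.702, -9.975], TCP at [0.187, -0.623, 0.205] pointing down, gripper open.
Joint ranges: [-179.41, 179.41], [-58.25, 129.5], [7.25, 145.43], [-54.29, 234.29], [11.92, 165.04], [-157.13, 157.13]. Speed limits (degrees/s): [147.25, 147.25, 180, 180, 180, 180].

### API

Orientations are given as a 3x3 rotation matrix whose columns are the frame's x, y, z axes.
In Python, from rig import r gives the robot as it stands. The module is installed in compiled form; this text tells all that it offers.
- The arm moves only by the shell command python3 -m jog 'ROWS' [OPENING] [FORCE]. ROWS is JSON, a list of rows, each a list of 6 numbers: the shift along the tool's x, y, z in m, then the turn, a rotation vector about the tool's x, y, z in rad. A call has 1 to 5 rows; each row shifts and turns the pose as measured when the row begins, along the tool's axes as they then stand; what a row does not reach is not made up. A row lasts 1/8 s, in which the tool goes at most 62.5 mm and 10.7 degrees, less where a joint would pass 70% of its speed; a pose out of reach is approached as far as the arm can. A call is refused whole if a number of a shift passes 0.0625 or a number of a turn 0.188, either way. A call with a gripper value outside its range is refused whole. OPENING is the gripper's target within -1 to 1 (fully open at 1, half-way at 0, shut at -1), set as the call begins (- or left out, the last holds). The fingers move at their own pace and stop on an object; FORCE is the grip in N (left out, the last holds). Time passes only in rows, so rows that do not move let the fingers close. It gives the time, the measured TCP pose, the force and the opening at its end, in the units of the state.
- r.get_state(): the state, without advancing time (a new reading comes with each control period).
- r.camera(name): name is "side" or "top" or "wrist"; returns the picture (400x640x3 uint8, red, green, blue); there is no depth.
- r.camera_params(name): a dict with "fx", "fy", "cx", "cy" (pixels), "R" (3x3) and "t" (3): a world point X has camera coordinates R X + t; the wrist camera has in their place "mount" (4x4, takes a point from camera to tool coordinates, whose origin is the TCP and whose axes are the flange's). Camera axes: x right, y down, z forward; pixel columns grow to the right and rows downward; lengths in m; the calibration is good to about 2 mm. A picture is of the moment at which its call begins: read the wrist's pose just before it. camera_params takes no time and is no camera call.
- r.finish_job(): hands the job in, once; it reports no verdict.
The state is a dict: "t": time; "qpos": joint angles; "dq": joint speeds; "effort": joint torques, N m; "ee_pos": TCP position; "orientation": TCP orientation; "wrist_force": force on the tool from outside, world axes, zero at the start; "moment": the same for the moment, N m; "gripper_width": finger opening in m.
Only numpy, scipy, OpenCV 4.12 (cv2) and the standard library are available. Lean on these libraries where they do the work, as an engineer would, in place of code of your own. Each camera call takes 0.05 s, during which the arm holds its last target. There are 200 camera calls.

## Working session

There is one attempt and no reset: what is moved stays moved. The work goes in short steps, Python scripts to look and compute and a shell command to move; the robot and the scene stay as the last step left them, time stands still between calls to the robot, and variables do not carry over. Pictures are saved under pics/ and viewed, about 8 in all and at most 12, crops included, and the job is handed in when it is done.

```bash
mkdir -p pics; python3 - <<'E'
from rig import r
import cv2,numpy as np
s=r.get_state();print(s)
for n in("top","side"):
    im=r.camera(n);cv2.imwrite(f"pics/{n}0.png",im[:,:,::-1]);p=r.camera_params(n);print(n,p)
print(r.camera_params("wrist"))
E
```

```text
{'t': 0.0, 'qpos': array([-8.32569291e+01,  1.40826044e+01,  8.93240763e+01, -1.56773345e-03,
        7.67000817e+01, -9.97434622e+00]), 'dq': array([ 0.08618156,  0.02588896, -0.00729842,  0.02226655,  0.06395159,
       -0.08123056]), 'effort': array([ 2.01063986e-04, -4.15826547e+01, -3.14608669e+01,  6.84883562e-02,
        3.30642436e-02, -1.35746873e-04]), 'ee_pos': array([ 0.18691081, -0.62193002,  0.20437009]), 'orientation': array([[ 9.57733316e-01,  2.87657498e-01, -2.45234051e-04],
       [ 2.87657450e-01, -9.57731580e-01,  1.84733808e-03],
       [ 2.96532255e-04, -1.83980063e-03, -9.99998264e-01]]), 'wrist_force': array([ 0.29806201, -0.97368159, -0.61823154]), 'moment': array([-0.03432594,  0.04441304, -0.04720786]), 'gripper_width': 0.09414292738505274}
top {'fx': 389.6910114840221, 'fy': 389.6910114840221, 'cx': 319.8234951012857, 'cy': 194.24448070833537, 'R': array([[-0.01465913, -0.99954224, -0.02646547],
       [-0.98486596,  0.01900525, -0.17227258],
       [ 0.1726967 ,  0.02353957, -0.98469373]]), 't': array([0.07788232, 0.57382711, 0.86857021])}
side {'fx': 435.88879604143705, 'fy': 435.88879604143705, 'cx': 314.42688446843795, 'cy': 198.14435739278184, 'R': array([[ 0.96399036, -0.26579123, -0.00880924],
       [-0.14865552, -0.51109602, -0.84657096],
       [ 0.22050877,  0.81739579, -0.53220297]]), 't': array([-0.52076429,  0.1816951 ,  0.76344741])}
{'fx': 346.37928408240043, 'fy': 346.37928408240043, 'cx': 304.31155069494037, 'cy': 199.14014443774815, 'mount': array([[-8.16059068e-04, -9.64502191e-01, -2.64073582e-01,
         7.65125006e-02],
       [ 9.99999389e-01, -9.83851695e-04,  5.03149709e-04,
         1.55066154e-06],
       [-7.45098239e-04, -2.64073011e-01,  9.64502405e-01,
        -1.79607942e-01],
       [ 0.00000000e+00,  0.00000000e+00,  0.00000000e+00,
         1.00000000e+00]])}
```

View pics/top0.png

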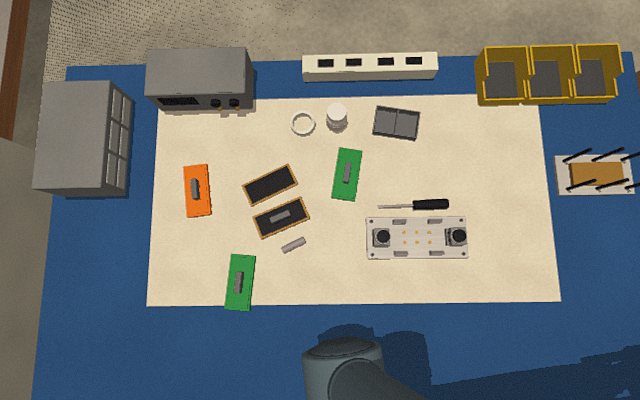

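View pics/side0.png

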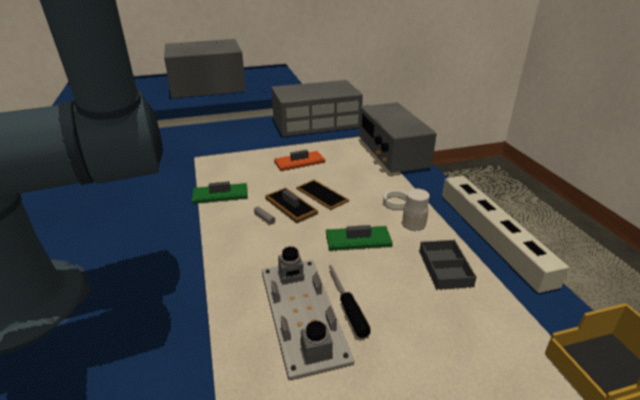

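Top view: the candidates are the tan/black plate with a bar at (281,217), the spare plate with no bar at (270,184), the green ones at (346,174) and (240,281), and the orange one at (197,190). I choose (281,217): it has the tan rim, black face and grey bar, the spare is on its far (+x) side, and the steel bar at (293,244) is on its near (-x) side. The nest is at (416,238), with caps at (381,236) and (457,235).

```bash
cat > h.py <<'E'
from rig import r
import cv2,numpy as np
def ray(n,uv,z,pose=None):
    "pixels -> world points on plane z"
    p=r.camera_params(n);uv=np.atleast_2d(uv).astype(float)
    d=np.c_[(uv[:,0]-p["cx"])/p["fx"],(uv[:,1]-p["cy"])/p["fy"],np.ones(len(uv))]
    if n=="wrist":
        R0,t0=pose;M=p["mount"];R=R0@M[:3,:3];c=R0@M[:3,3]+t0
    else: R=p["R"].T;c=-R@p["t"]
    w=d@R.T;return c+w*((z-c[2])/w[:,2])[:,None]
def rect(mask,near,amin=30):
    cs=[c for c in cv2.findContours(mask.astype(np.uint8),cv2.RETR_EXTERNAL,cv2.CHAIN_APPROX_NONE)[0] if cv2.contourArea(c)>amin]
    c=min(cs,key=lambda c:np.hypot(*(np.array(cv2.minAreaRect(c)[0])-near)));return c[:,0,:]
def box(pts):
    "centre, size, direction(deg) of long axis from ground points"
    (c,s,a)=cv2.minAreaRect((pts[:,:2]*1000).astype(np.float32))
    if s[1]>s[0]: a+=90
    return np.round(c,1),np.round(sorted(s),1),round((a+90)%180-90,1)
E
python3 - <<'E'
from h import *
im=cv2.imread("pics/top0.png")
a=im[165:265,225:325];b=im[195:285,355:480]
out=np.hstack([cv2.resize(a,(400,400),interpolation=2),cv2.resize(b,(400,400*1),interpolation=2)]);cv2.imwrite("pics/crop1.png",out)
g=im.max(2)
hsv=cv2.cvtColor(im,cv2.COLOR_BGR2HSV)
sheet=(hsv[...,2]>170)
c=rect((~sheet)[:330],(281,217));print(cv2.contourArea(c),box(ray("top",c,.008)))
n=rect(cv2.morphologyEx((hsv[...,1]<30).astype(np.uint8),cv2.MORPH_OPEN,np.ones((3,3))),(416,238),300);print(cv2.contourArea(n),box(ray("top",n,.01)))
for p in((381,236),(457,235)):
    k=rect(g<50,p,20);print(cv2.minEnclosingCircle(k),ray("top",k.mean(0),.064))
print(im[238,430],im[225,340],im[217,281],im[212,265],im[236,381])
E
```

```text
210230.0 (array([682.1,  98. ]), array([ 870.5, 1731.9]), 88.0)
1044.5 (array([ 763.1, -126.6]), array([ 75.9, 109.7]), 79.2)
((383.0394592285156, 235.76315307617188), 6.087599754333496) [[ 0.47394749 -0.07437401  0.064     ]]
((459.0, 235.0), 6.708303928375244) [[ 0.47259622 -0.2452495   0.064     ]]
[178 195 207] [168 203 219] [107 115 118] [ 49 116 164] [46 46 48]
```

View pics/crop1.png

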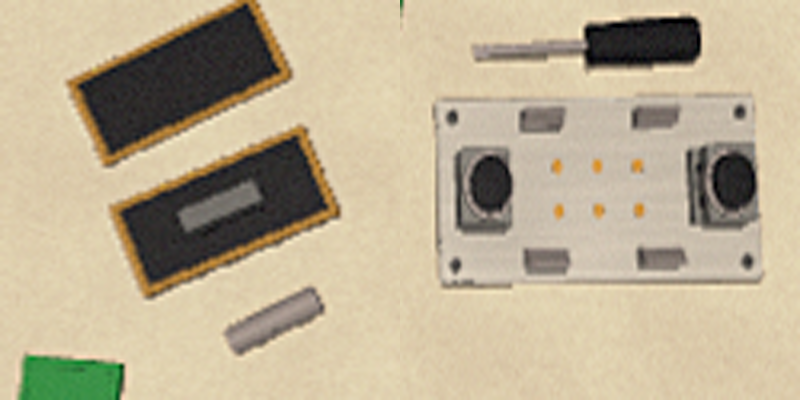

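The crop confirms the choice: the cassette's corners are at about (112,207), (303,127), (338,212) and (150,296), with the grey bar centred at (221,206) on the black face. The plate without a bar lies above it. The nest's plate corners are (435,97), (752,95), (763,283) and (441,286).

```bash
python3 - <<'E'
from h import *
c=np.array([(112,207),(303,127),(338,212),(150,296)])/4+[225,165]
w=ray("top",c,.010);print(box(w),w.mean(0))
n=(np.array([(435,97),(752,95),(763,283),(441,286)])-[400,0])/[3.2,400/90]+[355,195]
w=ray("top",n,.010);print(box(w),w.mean(0))
b=np.array([(221,206)])/4+[225,165];print(ray("top",b,.034))
k=(np.array([(491,183),(733,183)])-[400,0])/[3.2,400/90]+[355,195];print(ray("top",k,.064))
E
```

```text
(array([525.4, 163.9]), array([ 59.7, 126.8]), -68.0) [0.52618689 0.16378445 0.01      ]
(array([ 472.3, -161.8]), array([102.1, 239.9]), 89.5) [ 0.47196596 -0.16198196  0.01      ]
[[0.52594187 0.16376705 0.034     ]]
[[ 0.47325225 -0.07533527  0.064     ]
 [ 0.47045701 -0.24561234  0.064     ]]
```

```bash
python3 -m jog '[[0.048,-0.004,0,0,0,-0.083],[0.048,-0.004,0,0,0,-0.083],[0.048,-0.004,0,0,0,-0.083],[0.048,-0.004,0,0,0,-0.083],[0.048,-0.004,0,0,0,-0.083]]' 1; python3 -m jog '[[0.048,-0.004,0,0,0,-0.083],[0.048,-0.004,0,0,0,-0.083],[0.048,-0.004,0,0,0,-0.083],[0.048,-0.004,0,0,0,-0.083],[0.048,-0.004,0,0,0,-0.083]]'; cat >> h.py <<'E'
def go(x,y,z,jaw):
    "remaining shift and turn in tool axes to TCP (x,y,z), pointing down, tool y at jaw deg"
    from scipy.spatial.transform import Rotation as Ro
    s=r.get_state();R=s["orientation"];a=np.radians(jaw);Y=np.array([np.cos(a),np.sin(a),0]);Z=np.array([0,0,-1.])
    T=np.c_[np.cross(Y,Z),Y,Z]
    print("t",round(s["t"],2),"pos",s["ee_pos"].round(4),"shift",(R.T@(np.array([x,y,z])-s["ee_pos"])).round(4),"turn",Ro.from_matrix(R.T@T).as_rotvec().round(4),"F",s["wrist_force"].round(1),"w",round(s["gripper_width"],4))
E
python3 -c "
from h import *
go(.526,.164,.2,22)"
```

```text
t: 0.72
ee_pos: [0.394, -0.4955, 0.2016]
orientation: [[0.756, 0.654, -0.002], [0.654, -0.756, 0.006], [0.002, -0.006, -1.0]]
wrist_force: [0.3, 0.2, -0.1]
gripper_width: 0.0941
t: 1.35
ee_pos: [0.5332, -0.2908, 0.1999]
orientation: [[0.415, 0.91, -0.004], [0.91, -0.415, 0.009], [0.006, -0.008, -1.0]]
wrist_force: [1.1, -0.1, -0.5]
gripper_width: 0.094
t 1.35 pos [ 0.5332 -0.2908  0.1999] shift [ 0.4108 -0.1954  0.004 ] turn [-0.0046 -0.0091 -0.812 ] F [ 1.1 -0.1 -0.5] w 0.094
```

```bash
python3 -m jog '[[0.048,-0.004,0,0,0,-0.085],[0.048,-0.004,0,0,0,-0.085],[0.048,-0.004,0,0,0,-0.085],[0,0,0,0,0,0],[0,0,0,0,0,0]]' >/dev/null; cat >> h.py <<'E'
def snap(f):
    s=r.get_state();im=r.camera("wrist");cv2.imwrite(f"pics/{f}.png",im[:,:,::-1]);np.savez(f"pics/{f}.npz",R=s["orientation"],t=s["ee_pos"])
def pose(f):
    d=np.load(f"pics/{f}.npz");return d["R"],d["t"]
E
python3 -c "
from h import *
snap('w_nest')
go(.526,.164,.2,22)"
```

```text
t 2.02 pos [ 0.5702 -0.1439  0.1986] shift [ 0.2968 -0.093   0.0024] turn [-0.0065 -0.012  -0.5449] F [-0.9 -0.8 -0.1] w 0.094
```

View pics/w_nest.png

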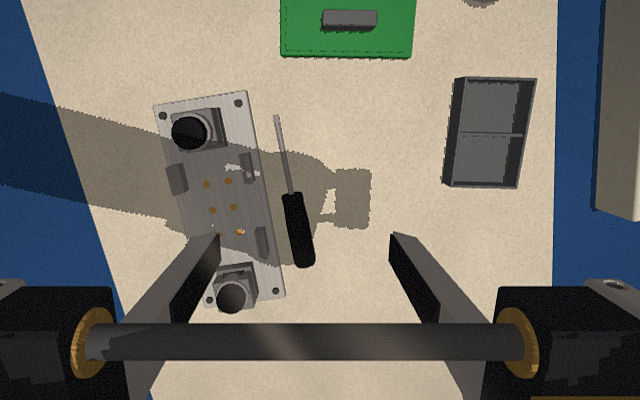

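The wrist view shows the nest with its plate screws at (163,116), (239,103), (276,291) and (209,300), and cap tops at (189,133) and (231,297). The driver is on the nest's +x side.

```bash
python3 - <<'E'
from h import *
P=pose('w_nest')
w=ray("wrist",[(163,116),(239,103),(276,291),(209,300)],.010,P);print(w.round(4),w.mean(0))
d=w[0]+w[1]-w[2]-w[3];print("axis",np.degrees(np.arctan2(d[1],d[0])))
w=ray("wrist",[(153,105),(246,91),(286,297)],.010,P);print("plate centre",(w[0]+w[2])/2);d=w[1]-w[2];print(np.degrees(np.arctan2(d[1],d[0])))
print(ray("wrist",[(189,133),(231,297)],.064,P))
E
python3 -m jog '[[0.046,-0.004,0,0,0,-0.085],[0.046,-0.004,0,0,0,-0.085],[0.046,-0.004,0,0,0,-0.085],[0.046,-0.004,0,0,0,-0.085],[0.046,-0.004,0,0,0,-0.085]]' > /dev/null
python3 -c "
from h import *
go(.526,.164,.2,22)"
```

```text
[[ 0.4339 -0.0542  0.01  ]
 [ 0.5148 -0.0542  0.01  ]
 [ 0.5135 -0.2717  0.01  ]
 [ 0.432  -0.271   0.01  ]] [ 0.4735656  -0.16276597  0.01      ]
axis 89.56594593106453
plate centre [ 0.47523008 -0.16158948  0.01      ]
89.87658262482796
[[ 0.47511271 -0.07473053  0.064     ]
 [ 0.47722215 -0.24173211  0.064     ]]
t 2.65 pos [0.5494 0.0801 0.2008] shift [ 0.0871 -0.0012  0.0018] turn [-0.0038 -0.0118 -0.1252] F [0.  0.7 0.3] w 0.094
```

```bash
python3 -m jog '[[0.044,-0.001,0.02,0,-0.006,-0.063],[0.044,-0.001,0.03,0,-0.006,-0.063],[0,0,0.02,0,0,0],[0,0,0,0,0,0]]' > /dev/null
python3 -c "
from h import *
snap('w_cas')
go(.526,.164,.13,22)"
```

```text
t 3.2 pos [0.5234 0.1642 0.1316] shift [-0.0011  0.0023  0.0016] turn [0.     0.0019 0.    ] F [0.1 1.1 0.9] w 0.0935
```

View pics/w_cas.png

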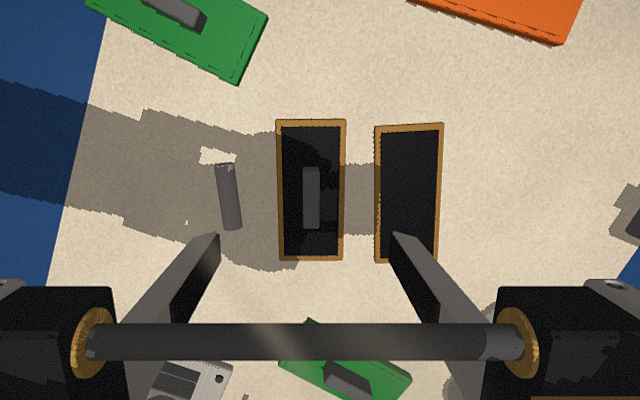

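The cassette's corners are at (276,120), (346,120), (342,260) and (279,261), with the bar top centred at (311,197). The spare is on the right and the steel bar on the left, both near the finger lines, so I'll half-close before descending.

```bash
python3 - <<'E'
from h import *
P=pose('w_cas')
w=ray("wrist",[(276,120),(346,120),(342,260),(279,261)],.012,P);print(box(w),w.mean(0))
d=w[0]+w[1]-w[2]-w[3];print("axis",np.degrees(np.arctan2(d[1],d[0])))
w=ray("wrist",[(311,197),(311,167),(311,228)],.034,P);print(w.round(4))
E
```

```text
(array([527.9, 165.3]), array([ 59.1, 129.2]), -68.0) [0.52771132 0.16552836 0.012     ]
axis 112.04817001633498
[[0.5264 0.1685 0.034 ]
 [0.5169 0.1917 0.034 ]
 [0.5367 0.1434 0.034 ]]
```

```bash
python3 -m jog '[[0,0.004,0,0,0,0],[0,0,0,0,0,0],[0,0,0.035,0,0,0],[0,0,0.04,0,0,0],[0,0,0,0,0,0]]' 0.0 25 > /dev/null
python3 -c "
from h import *
go(.527,.165,.0155,22)"
```

```text
t 3.83 pos [0.5336 0.1632 0.0608] shift [ 0.0044 -0.006   0.0453] turn [ 0.0103  0.0051 -0.0054] F [-0.3 -0.2 -0.1] w 0.0483
```

```bash
python3 -m jog '[[0.004,-0.006,0.01,0.01,0.005,-0.005],[0,0,0.02,0,0,0],[0,0,0,0,0,0]]' > /dev/null
python3 -c "
from h import *
go(.527,.165,.0155,22)"
```

```text
t 4.2 pos [0.5291 0.1649 0.0329] shift [ 0.0009 -0.002   0.0174] turn [ 0.0055  0.0014 -0.0005] F [ 0.  -0.1  0.4] w 0.047
```

```bash
python3 -m jog '[[0.001,-0.002,0.01,0.005,0,0],[0,0,0.007,0,0,0],[0,0,0,0,0,0]]' > /dev/null
python3 -c "
from h import *
go(.527,.165,.0155,22)"
```

```text
t 4.58 pos [0.5276 0.1652 0.0156] shift [ 0.     -0.0007  0.0001] turn [ 0.0017  0.0019 -0.0004] F [-0.1  0.3  0. ] w 0.0467
```

Close on the bar.

```bash
python3 -m jog '[[0,0,0,0,0,0],[0,0,0,0,0,0],[0,0,0,0,0,0],[0,0,0,0,0,0],[0,0,0,0,0,0]]' -1 25; python3 -m jog '[[0,0,-0.02,0,0,0],[0,0,-0.04,0,0,0],[0,0,-0.04,0,0,0],[0,0,0,0,0,0]]' >/dev/null
python3 -c "
from h import *
go(.473,-.162,.13,-.4)"
```

```text
t: 5.2
ee_pos: [0.5283, 0.1653, 0.0163]
orientation: [[-0.374, 0.927, 0.004], [0.927, 0.374, -0.001], [-0.002, 0.003, -1.0]]
wrist_force: [1.3, 0.2, -1.0]
gripper_width: 0.0139
t 5.7 pos [0.5274 0.1654 0.1213] shift [-0.2832 -0.1729 -0.0085] turn [0.0031 0.0016 0.3905] F [ 1.3 -1.  -2.2] w 0.0138
```

```bash
python3 -m jog '[[-0.039,-0.015,-0.001,0,0,0.049],[-0.039,-0.015,-0.001,0,0,0.049],[-0.039,-0.015,-0.001,0,0,0.049],[-0.039,-0.015,-0.001,0,0,0.049],[-0.039,-0.015,-0.001,0,0,0.049]]' 
python3 -c "
from h import *
go(.473,-.162,.13,-.4)"
```

```text
t: 6.32
ee_pos: [0.5053, -0.0451, 0.1209]
orientation: [[-0.136, 0.991, -0.005], [0.991, 0.136, 0.001], [0.001, -0.005, -1.0]]
wrist_force: [0.9, -0.4, -2.2]
gripper_width: 0.0138
t 6.33 pos [ 0.5053 -0.0451  0.1209] shift [-0.1114 -0.0479 -0.0091] turn [-0.0049 -0.0011  0.1436] F [ 0.9 -0.4 -2.2] w 0.0138
```

```bash
python3 -m jog '[[-0.039,-0.014,-0.003,0,0,0.049],[-0.039,-0.014,-0.003,0,0,0.049],[-0.036,-0.014,-0.003,0,0,0.049],[0,0,0,0,0,0],[0,0,0,0,0,0]]' >/dev/null
python3 -c "
from h import *
go(.473,-.162,.13,-.4)
snap('w_over')
cv2.imwrite('pics/side1.png',r.camera('side')[:,:,::-1])"
```

```text
t 6.95 pos [ 0.4671 -0.1654  0.1233] shift [ 0.0036  0.0058 -0.0068] turn [-0.0149 -0.0063 -0.0126] F [ 0.3  1.2 -2.1] w 0.0138
```

View pics/w_over.png

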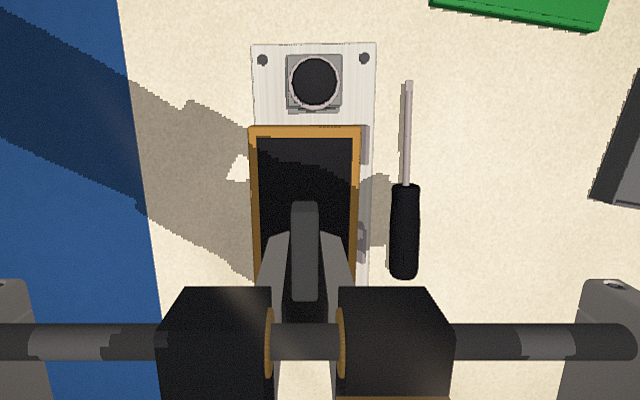

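The wrist view shows the held cassette's far corners at (249,127) and (361,126), the nest's +y screws at (262,59) and (364,58), its plate corners at (251,44) and (377,42), and the cap at (314,82).

```bash
python3 - <<'E'
from h import *
P=pose('w_over')
c=ray("wrist",[(249,127),(361,126)],P[1][2]-.0036,P);print(c.round(4),"mid",c.mean(0).round(4),"ctr in tool",((c.mean(0)-P[1])@P[0]).round(4))
print("rot in tool",((c[1]-c[0])@P[0]).round(4))
for q in ([(262,59),(364,58)],[(251,44),(377,42)]):
    n=ray("wrist",q,.01,P);d=n[1]-n[0];print(n.round(4),n.mean(0).round(4),np.degrees(np.arctan2(d[1],d[0])))
print(ray("wrist",[(314,82)],.064,P))
# edges from side view too
E
```

```text
[[ 0.4393 -0.0997  0.1197]
 [ 0.4976 -0.1004  0.1197]] mid [ 0.4684 -0.1001  0.1197] ctr in tool [0.0654 0.0001 0.004 ]
rot in tool [ 0.0005  0.0582 -0.0009]
[[ 0.4339 -0.0529  0.01  ]
 [ 0.5145 -0.054   0.01  ]] [ 0.4742 -0.0534  0.01  ] -0.7554066432815542
[[ 0.4258 -0.0417  0.01  ]
 [ 0.5243 -0.0425  0.01  ]] [ 0.4751 -0.0421  0.01  ] -0.47393674777031874
[[ 0.47417848 -0.07459537  0.064     ]]
```

```bash
python3 -m jog '[[0.0036,0.006,0.005,-0.015,-0.006,-0.015],[0,0,0.025,0,0,0],[0,0,0.03,0,0,0],[0,0,0,0,0,0]]' >/dev/null
python3 -c "
from h import *
go(.4735,-.162,.06,-.5)"
```

```text
t 7.55 pos [ 0.4758 -0.1584  0.0617] shift [-0.0036 -0.0023  0.0017] turn [0.0041 0.0018 0.0135] F [ 0.1  0.1 -2.3] w 0.0139
```

```bash
python3 -m jog '[[-0.0036,-0.0023,0,0.004,0.002,0.0135],[0,0,0,0,0,0]]' >/dev/null
python3 -c "
from h import *
go(.4735,-.162,.05,-.5);snap('w_low')
im=r.camera('top');cv2.imwrite('pics/top2.png',im[:,:,::-1])
a=cv2.imread('pics/w_low.png')[0:300,150:450]
b=r.camera('side')[220:400,220:400,::-1]
cv2.imwrite('pics/low.png',np.hstack([cv2.resize(a,(400,400),interpolation=2),cv2.resize(b,(400,400),interpolation=2)]))"
```

```text
t 7.8 pos [ 0.4747 -0.1618  0.0634] shift [-0.0002 -0.0013  0.0134] turn [0.0021 0.0003 0.0006] F [ 0.9  0.4 -1.9] w 0.0138
```

View pics/low.png

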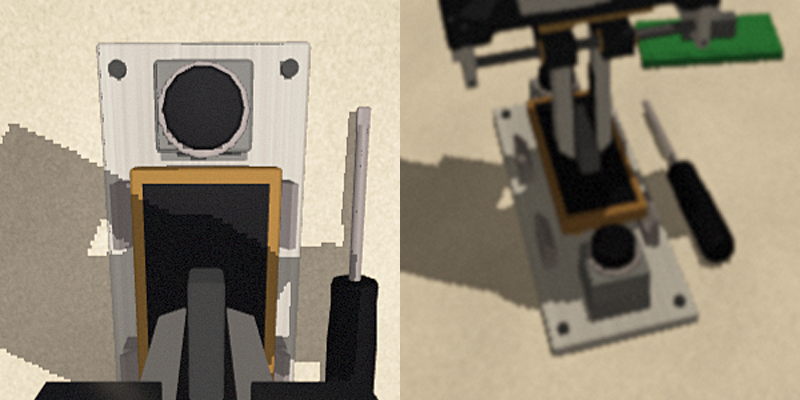

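The cassette sits between the guides with its far corners at (131,169) and (281,168) in the crop. The nest's corners are (97,43) and (310,42), screws (117,68) and (289,68), cap (204,108).

```bash
python3 - <<'E'
from h import *
P=pose('w_low');f=lambda q:np.array(q)*.75+[150,0]
c=ray("wrist",f([(131,169),(281,168)]),P[1][2]-.0036,P);print(c.round(4),c.mean(0).round(4))
for q in ([(97,43),(310,42)],[(117,68),(289,68)]):
    n=ray("wrist",f(q),.01,P);d=n[1]-n[0];print(n.round(4),n.mean(0).round(4),np.degrees(np.arctan2(d[1],d[0])))
for z in(.058,.064,.07):print(ray("wrist",f([(204,108)]),z,P))
E
```

```text
[[ 0.4461 -0.0963  0.0598]
 [ 0.5044 -0.0964  0.0598]] [ 0.4752 -0.0964  0.0598]
[[ 0.4255 -0.0421  0.01  ]
 [ 0.5238 -0.0425  0.01  ]] [ 0.4747 -0.0423  0.01  ] -0.24694804115450472
[[ 0.434  -0.0529  0.01  ]
 [ 0.5146 -0.0536  0.01  ]] [ 0.4743 -0.0533  0.01  ] -0.497372575226655
[[ 0.47466684 -0.07394972  0.058     ]]
[[ 0.47467592 -0.07431618  0.064     ]]
[[ 0.47468501 -0.07468264  0.07      ]]
```

```bash
python3 -m jog '[[0,-0.0012,0.004,0.002,0,0],[0,0,0.007,0,0,0],[0,0,0,0,0,0]]' >/dev/null
python3 -c "
from h import *
go(.4735,-.162,.026,-.5)"
```

```text
t 8.32 pos [ 0.4735 -0.1619  0.052 ] shift [-0.    -0.     0.026] turn [0.0007 0.0008 0.0007] F [ 0.1 -0.1 -2.4] w 0.0138
```

```bash
python3 -m jog '[[0,0,0.006,0,0,0],[0,0,0.006,0,0,0],[0,0,0,0,0,0]]' >/dev/null
python3 -c "
from h import *
go(.4735,-.162,.026,-.5)"
```

```text
t 8.7 pos [ 0.4733 -0.1618  0.0388] shift [-0.0002  0.0002  0.0128] turn [0.0001 0.0003 0.0006] F [-0.7  0.1 -2.7] w 0.0136
```

```bash
python3 -m jog '[[0,0,0.004,0,0,0],[0,0,0.004,0,0,0],[0,0,0,0,0,0]]' >/dev/null
python3 -c "
from h import *
go(.4735,-.162,.026,-.5)"; python3 -m jog '[[0,0,0.003,0,0,0],[0,0,0,0,0,0]]' >/dev/null
python3 -c "
from h import *
go(.4735,-.162,.026,-.5)"
```

```text
t 9.07 pos [ 0.4735 -0.1619  0.0303] shift [-0.0001  0.      0.0043] turn [0.0003 0.0005 0.0006] F [ 0.6 -0.  -0.9] w 0.0137
t 9.32 pos [ 0.4736 -0.162   0.0272] shift [-0.     -0.0001  0.0012] turn [0.0006 0.0006 0.0006] F [-0.4 -0.2 -3.1] w 0.014
```

```bash
python3 -m jog '[[0,0,0.0015,0,0,0],[0,0,0,0,0,0]]' ; python3 -m jog '[[0,0,0.001,0,0,0],[0,0,0,0,0,0]]'
```

```text
t: 9.57
ee_pos: [0.4741, -0.1623, 0.0264]
orientation: [[0.008, 1.0, 0.001], [1.0, -0.008, -0.001], [-0.001, 0.001, -1.0]]
wrist_force: [0.6, 0.8, -2.7]
gripper_width: 0.0139
t: 9.82
ee_pos: [0.4743, -0.1624, 0.0264]
orientation: [[0.008, 1.0, 0.001], [1.0, -0.008, -0.001], [-0.001, 0.001, -1.0]]
wrist_force: [0.3, 0.1, -2.3]
gripper_width: 0.0137
```

```bash
python3 -m jog '[[0,0,0.0015,0,0,0],[0,0,0,0,0,0]]' |egrep 'pos|force'; python3 -m jog '[[0,0,0.0015,0,0,0],[0,0,0.001,0,0,0]]'|egrep 'pos|force'
```

```text
ee_pos: [0.4746, -0.1626, 0.0264]
wrist_force: [0.5, 0.8, -1.8]
ee_pos: [0.4747, -0.1626, 0.0263]
wrist_force: [-4.8, 2.5, 9.5]
```

```bash
python3 -m jog '[[0,0,-0.001,0,0,0],[0,0,0,0,0,0],[0,0,0,0,0,0],[0,0,0,0,0,0]]' -0.2 |egrep 'pos|force|wid'; python3 -m jog '[[0,0,-0.02,0,0,0],[0,0,-0.04,0,0,0],[0,0,-0.04,0,0,0],[0,0,0,0,0,0]]'
python3 -c "
from h import *
snap('w_in')
a=cv2.imread('pics/w_in.png')[0:300,100:500]
b=r.camera('side')[220:400,220:400,::-1]
cv2.imwrite('pics/in.png',np.hstack([cv2.resize(a,(400,300),interpolation=2),cv2.resize(b,(300,300),interpolation=2)]))"
```

```text
ee_pos: [0.4751, -0.1629, 0.027]
wrist_force: [-0.7, 1.0, -0.4]
gripper_width: 0.0376
t: 11.32
ee_pos: [0.4744, -0.1625, 0.1285]
orientation: [[0.008, 1.0, -0.003], [1.0, -0.008, 0.001], [0.001, -0.003, -1.0]]
wrist_force: [0.6, -0.8, -0.0]
gripper_width: 0.0375
```

View pics/in.png

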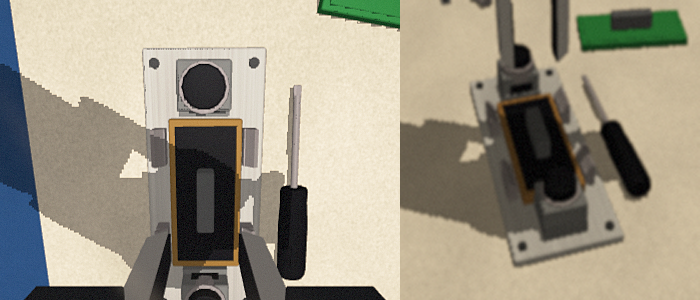

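The cassette lies flat between the guides, inside the pocket. Next I shut the fingers and move over cap A.

```bash
python3 -m jog '[[0.044,0,0,0,0,0],[0.044,0,0.01,0,0,0],[0,0,0.02,0,0,0],[0,0,0,0,0,0],[0,0,0,0,0,0]]' -1 25 >/dev/null
python3 -c "
from h import *
go(.4743,-.075,.075,-.5)"
```

```text
t 12.05 pos [ 0.4672 -0.0688  0.0867] shift [-0.0063  0.0074  0.0115] turn [-0.0221 -0.0099 -0.0006] F [-0.7  0.   0.3] w 0.0004
```

```bash
python3 -m jog '[[-0.006,0.007,0.004,-0.022,-0.01,0],[0,0,0.004,0,0,0],[0,0,0,0,0,0]]' >/dev/null
python3 -c "
from h import *
go(.4743,-.075,.072,-.5)"
```

```text
t 12.43 pos [ 0.4751 -0.0765  0.0787] shift [ 0.0015 -0.0008  0.0066] turn [ 0.0026  0.0013 -0.0024] F [0.9 0.4 0.8] w 0.0007
```

```bash
python3 -m jog '[[0.0015,-0.001,0.004,0.003,0.001,-0.002],[0,0,0.002,0,0,0],[0,0,0,0,0,0]]' |egrep 'pos|force'; python3 -m jog '[[0,0,0.0015,0,0,0],[0,0,0,0,0,0]]'|egrep 'pos|force'
```

```text
ee_pos: [0.4743, -0.0751, 0.0726]
wrist_force: [0.4, -0.5, 0.9]
ee_pos: [0.4744, -0.0751, 0.0711]
wrist_force: [0.5, -1.3, 0.2]
```

```bash
python3 -m jog '[[0,0,0.0015,0,0,0],[0,0,0,0,0,0]]'|egrep 'pos|force';python3 -m jog '[[0,0,0.0015,0,0,0],[0,0,0,0,0,0]]'|egrep 'pos|force'
```

```text
ee_pos: [0.4745, -0.0751, 0.0695]
wrist_force: [-0.5, 0.4, 0.3]
ee_pos: [0.4745, -0.0751, 0.068]
wrist_force: [-0.5, -0.1, -0.8]
```

```bash
python3 -m jog '[[0,0,0.0015,0,0,0],[0,0,0,0,0,0]]'|egrep 'pos|force';python3 -m jog '[[0,0,0.0015,0,0,0],[0,0,0,0,0,0]]'|egrep 'pos|force'
```

```text
ee_pos: [0.4747, -0.0752, 0.0674]
wrist_force: [-1.6, 0.3, 2.0]
ee_pos: [0.4748, -0.0752, 0.0672]
wrist_force: [-2.5, 0.5, 4.7]
```

```bash
python3 -m jog '[[0,0,0.0015,0,0,0],[0,0,0,0,0,0]]'|egrep 'pos|force'
```

```text
ee_pos: [0.4748, -0.0752, 0.0671]
wrist_force: [-3.7, 0.7, 5.8]
```

```bash
python3 -m jog '[[0,0,0.002,0,0,0]]'|egrep 'pos|force';python3 -m jog '[[0,0,0.002,0,0,0]]'|egrep 'pos|force'
```

```text
ee_pos: [0.4748, -0.0752, 0.0661]
wrist_force: [-4.9, 2.0, 9.8]
ee_pos: [0.4748, -0.0752, 0.0649]
wrist_force: [-4.0, 1.4, 8.4]
```

```bash
python3 -m jog '[[0,0,0.002,0,0,0]]'|egrep 'pos|force'
```

```text
ee_pos: [0.4747, -0.0752, 0.0633]
wrist_force: [-1.3, -0.2, 1.4]
```

```bash
python3 -m jog '[[0,0,0.001,0,0,0]]'|egrep 'pos|force'
```

```text
ee_pos: [0.4747, -0.0752, 0.0621]
wrist_force: [0.4, 0.0, 0.4]
```

```bash
python3 -m jog '[[0,0,0.001,0,0,0]]'|egrep 'pos|force'
```

```text
ee_pos: [0.4748, -0.0752, 0.0613]
wrist_force: [-2.8, 1.1, 8.7]
```

It met the stop at 61.3 mm, 6 mm below first contact, after the force had faded, so A has snapped. Next is B.

```bash
python3 -m jog '[[0,0,-0.015,0,0,0],[0,0,-0.02,0,0,0],[-0.05,0,0,0,0,0],[-0.06,0,0,0,0,0],[-0.055,0.0,0,0,0,0]]' >/dev/null; python3 -m jog '[[0,0,0,0,0,0],[0,0,0,0,0,0]]' >/dev/null
python3 -c "
from h import *
go(.4728,-.249,.08,-.5)"
```

```text
t 15.8 pos [ 0.4758 -0.2452  0.1028] shift [-0.0037 -0.0031  0.0228] turn [0.0019 0.0038 0.0034] F [-0.1 -0.2 -1. ] w 0.0002
```

```bash
python3 -m jog '[[-0.003,-0.003,0.01,0.002,0.004,0.003],[0,0,0.013,0,0,0],[0,0,0,0,0,0]]' >/dev/null
python3 -c "
from h import *
go(.4728,-.2485,.072,-.5)
snap('w_b')
a=cv2.imread('pics/w_b.png')[0:400,100:500]
b=r.camera('side')[220:400,220:400,::-1]
cv2.imwrite('pics/b.png',np.hstack([a,cv2.resize(b,(400,400),interpolation=2)]))"
```

```text
t 16.18 pos [ 0.4724 -0.2451  0.0777] shift [-0.0034  0.0005  0.0057] turn [-0.0015 -0.0017  0.004 ] F [-0.5  1.5  0.2] w 0.0006
```

View pics/b.png

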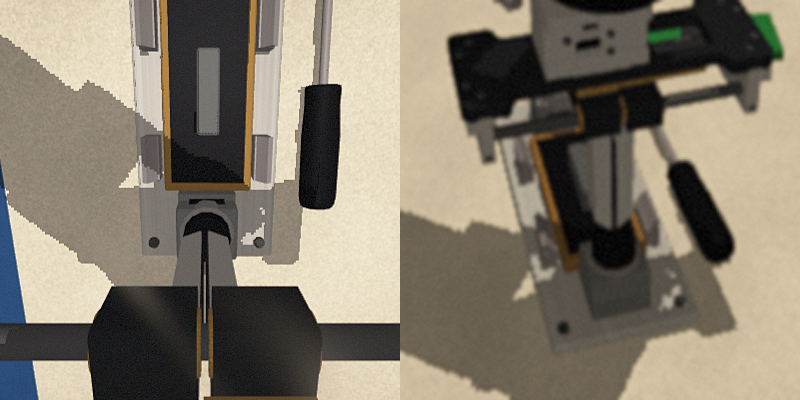

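The fingers are centred over cap B (about (207,225) in the crop), and the cassette is still flat in the pocket.

```bash
python3 -m jog '[[-0.003,0.0005,0.003,-0.001,-0.002,0.004],[0,0,0.002,0,0,0],[0,0,0,0,0,0]]' |egrep 'pos|force'; python3 -m jog '[[0,0,0.0015,0,0,0],[0,0,0,0,0,0]]'|egrep 'pos|force'
```

```text
ee_pos: [0.4742, -0.2493, 0.0743]
wrist_force: [0.3, 0.1, -0.3]
ee_pos: [0.4743, -0.2494, 0.0728]
wrist_force: [0.2, 0.4, 0.8]
```

```bash
python3 -m jog '[[0,0,0.0015,0,0,0],[0,0,0,0,0,0]]'|egrep 'pos|force';python3 -m jog '[[0,0,0.0015,0,0,0],[0,0,0,0,0,0]]'|egrep 'pos|force'
```

```text
ee_pos: [0.4743, -0.2494, 0.0713]
wrist_force: [-0.5, -0.8, 0.8]
ee_pos: [0.4743, -0.2495, 0.0697]
wrist_force: [0.1, -0.2, -0.0]
```

```bash
python3 -m jog '[[0,0,0.0015,0,0,0],[0,0,0,0,0,0]]'|egrep 'pos|force';python3 -m jog '[[0,0,0.0015,0,0,0],[0,0,0,0,0,0]]'|egrep 'pos|force'
```

```text
ee_pos: [0.4743, -0.2495, 0.0681]
wrist_force: [0.1, -0.8, -0.1]
ee_pos: [0.4743, -0.2494, 0.0665]
wrist_force: [-0.7, 0.2, 1.0]
```

```bash
python3 -m jog '[[0,0,0.0015,0,0,0],[0,0,0,0,0,0]]'|egrep 'pos|force'
```

```text
ee_pos: [0.4744, -0.2495, 0.0649]
wrist_force: [0.4, 0.2, 0.7]
```

```bash
python3 -m jog '[[0,0,0.0015,0,0,0],[0,0,0,0,0,0]]'|egrep 'pos|force'
```

```text
ee_pos: [0.4743, -0.2495, 0.0633]
wrist_force: [-0.2, -0.0, 0.7]
```

```bash
python3 -m jog '[[0,0,0.0015,0,0,0],[0,0,0,0,0,0]]'|egrep 'pos|force'
```

```text
ee_pos: [0.4744, -0.2495, 0.0617]
wrist_force: [0.7, -0.0, -0.1]
```

```bash
python3 -m jog '[[0,0,0.0015,0,0,0],[0,0,0,0,0,0]]'|egrep 'pos|force'
```

```text
ee_pos: [0.4746, -0.2497, 0.0606]
wrist_force: [-1.3, 0.2, 1.2]
```

```bash
python3 -m jog '[[0,0,0.0015,0,0,0],[0,0,0,0,0,0]]'|egrep 'pos|force'
```

```text
ee_pos: [0.4746, -0.2497, 0.0605]
wrist_force: [-2.7, 1.6, 4.8]
```

Contact at about 60.7 mm, so the stop is expected at about 54.7 mm.

```bash
python3 -m jog '[[0,0,0.002,0,0,0]]'|egrep 'pos|force';python3 -m jog '[[0,0,0.002,0,0,0]]'|egrep 'pos|force'
```

```text
ee_pos: [0.4746, -0.2497, 0.0594]
wrist_force: [-4.6, 2.2, 10.1]
ee_pos: [0.4746, -0.2497, 0.0584]
wrist_force: [-3.3, 2.7, 8.0]
```

```bash
python3 -m jog '[[0,0,0.002,0,0,0]]'|egrep 'pos|force'
```

```text
ee_pos: [0.4746, -0.2497, 0.0571]
wrist_force: [-2.6, 1.4, 4.6]
```

```bash
python3 -m jog '[[0,0,0.001,0,0,0]]'|egrep 'pos|force'
```

```text
ee_pos: [0.4746, -0.2497, 0.0561]
wrist_force: [-0.8, -0.6, -0.2]
```

```bash
python3 -m jog '[[0,0,0.001,0,0,0]]'|egrep 'pos|force'
```

```text
ee_pos: [0.4746, -0.2497, 0.0548]
wrist_force: [-0.2, 0.2, -0.6]
```

```bash
python3 -m jog '[[0,0,0.001,0,0,0]]'|egrep 'pos|force'
```

```text
ee_pos: [0.4746, -0.2498, 0.0544]
wrist_force: [-4.0, 3.3, 11.9]
```

B met its stop at 54.4 mm. I'll retreat and check.

```bash
python3 -m jog '[[0,0,-0.015,0,0,0],[0,0,-0.04,0,0,0],[-0.05,0,-0.05,0,0,0],[-0.06,0,-0.03,0,0,0],[0,0,0,0,0,0]]' |egrep 't:|pos|force|wid'
python3 -c "
from h import *
snap('w_end')
a=cv2.imread('pics/w_end.png')[0:400,100:500]
b=r.camera('side')[220:400,220:400,::-1]
cv2.imwrite('pics/end.png',np.hstack([a,cv2.resize(b,(400,400),interpolation=2)]))
t=r.camera('top')[:,:,::-1]; o=cv2.imread('pics/top0.png')
cv2.imwrite('pics/topend.png',t)
d=(cv2.absdiff(t,o).max(2)>60).astype(np.uint8)[90:310,145:560]
for c in cv2.findContours(cv2.morphologyEx(d,1*2,np.ones((2,2))),0,1)[0]:
  if cv2.contourArea(c)>25:print(np.array(cv2.boundingRect(c))+[145,90,0,0])"
```

```text
t: 20.52
ee_pos: [0.4742, -0.3541, 0.1889]
wrist_force: [-0.3, 0.4, 0.7]
gripper_width: 0.0005
[390 225  60  27]
[432 210 106  94]
[254 197  57  44]
[530 191  30 112]
[540 171  17  19]
```

View pics/end.png

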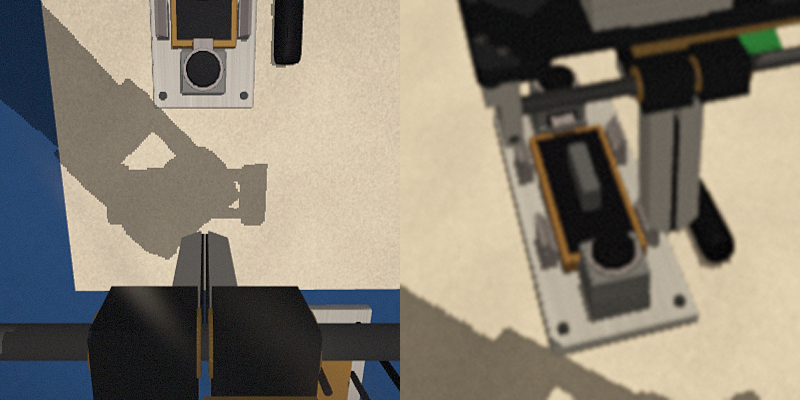

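In the wrist view B's bolt shows as a light tab over the cassette's end at (204,45). In the top picture only the cassette's old and new places and the arm's shadow changed. I'll check bolt A the same way.

```bash
python3 -m jog '[[0.06,0,0,0,0,0],[0.06,0,0,0,0,0],[0.06,0,0,0,0,0],[0,0,0,0,0,0]]' |egrep 't:|pos|force'
python3 -c "
from h import *
snap('w_end2')
a=cv2.imread('pics/w_end2.png')[0:320,180:440]
cv2.imwrite('pics/end2.png',cv2.resize(a,None,fx=1.8,fy=1.8,interpolation=2))"
```

```text
t: 21.18
ee_pos: [0.4693, -0.1576, 0.1786]
wrist_force: [0.2, -0.1, 0.2]
```

View pics/end2.png

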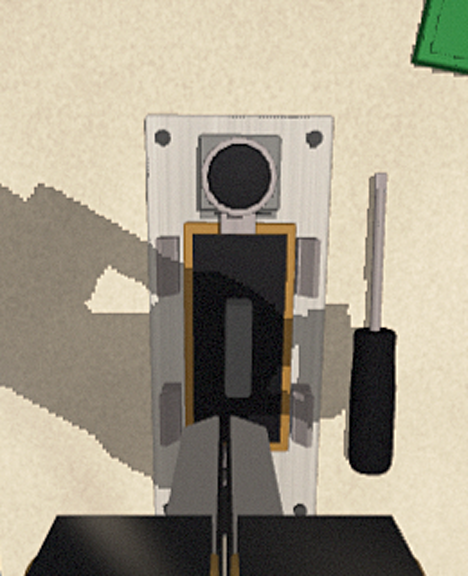

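Bolt A is out as well: a tab over the cassette's +y rim at (238,225). Nothing is touching the robot, so I'm handing in.

```bash
python3 -m jog '[[0,0,0,0,0,0],[0,0,0,0,0,0]]'|egrep 't:|force'; python3 -c "
from rig import r
print(r.finish_job())"
```

```text
t: 21.48
wrist_force: [-0.1, -0.7, 0.7]
the job is handed in; nothing more can be done
None
```

The job is done and handed in at about 21.5 s. The cassette is down in the nest's pocket and both locks have snapped, lock_a first and then lock_b.

- **Placing:** I gripped the bar at 25 N and lowered the cassette in. I released at a tool height of 26.3 mm, the height expected for the cassette on the pocket floor. It pressed down with about 10 N there.
- **Lock A:** first contact was at about 67.4 mm and the stop at 61.3 mm. The highest force I read was about 10 N vertically (about 11 N in total).
- **Lock B:** first contact was at about 60.6 mm and the stop at 54.4 mm. The highest force I read was about 12 N vertically (about 13 N in total), as it touched the stop.
- **Force readings:** these come at the end of each move, so brief peaks between them were not seen.
- **Last checks:** the wrist pictures show both bolts out over the cassette's rim. The robot is clear, with wrist force near zero.
- **Other objects:** comparing top pictures from before and after shows change only where the cassette was and is now, and from the arm and its shadow. Small shifts under the arm's shadow near the nest would not show in that comparison. The driver looks unmoved in the last wrist view.

No check failed. The only disagreement was in the camera estimates, which differed by 2–3 mm for the bar and nest and by up to about 7 mm for cap B. Cap B was badly seen, so I used the nest's stated dimensions for it.

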